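# Press the cap onto a refilled spice dispenser with a ratchet press

### The arm

A 6-joint arm with a two-finger parallel gripper is mounted at the origin on the work surface. World frame = base frame: x ahead of the robot, y to its left, z up, the work surface at z = 0. Lengths are in m, angles in degrees, forces in N, time in s.
With the tool pointing down it reaches from about 0.4 to 0.825 m from the base axis. Payload 7 kg.
Tool frame: the origin (TCP) lies midway between the tips of the shut fingers; the grasp point (between the pads) lies 19 mm behind it; z points along the fingers, y is the line along which they close (so a half turn about z gives the same grasp; the last joint's range is limited). The gripper opens to 88 mm and grips with 3 to 60 N. Pads are 19 mm wide; open, the fingers measure 130 mm over their backs; the gripper's body (78 mm by 193 mm) begins 47 mm behind the grasp point.
Start: joints at [92.882, 20.546, 0.682, 0, -70.136, -16.507], TCP at [0.159, 0.656, 0.227] pointing down, gripper open.
Joint ranges: [-176.03, 176.03], [-82.01, 121.73], [-58.28, 71.71], [-173.87, 95.51], [-174.79, -0.11], [-173.66, 173.66]. Speed limits (degrees/s): [136.94, 136.94, 172.46, 180, 180, 180].

### API

Orientations are given as [roll, pitch, yaw] about the fixed x, y, z axes, in that order (R = Rz(yaw) Ry(pitch) Rx(roll)).
In Python, from plant import r gives the robot as it stands. The module is installed in compiled form; this text tells all that it offers.
- The arm moves only by the tool play_rows, never from a script. Its argument "rows" is a list of rows, each an object with "slide": the shift along the tool's x, y, z as a fraction of full scale, a list of three; "delta_rot": the turn, a rotation vector about the tool's x, y, z as a fraction of full scale, a list of three; "fingers": the opening, from -1 (shut) to 1 (fully open). In form: [{"slide": [x, y, z], "delta_rot": [rx, ry, rz], "fingers": fingers}, ...]. A call has 1 to 8 rows; each row shifts and turns the commanded pose from where the row before left it, along the tool's axes as they then stand; what a row does not reach is not made up. Full scale, the value 1, is 0.15 m for a shift and 0.08 rad for a turn. A row lasts 1/8 s, in which the tool goes at most 62.5 mm and 10.7 degrees, less where a joint would pass 70% of its speed; a pose out of reach is approached as far as the arm can. A call with a number of a shift or a turn outside -1 to 1 is refused whole. A call with a gripper value outside its range is refused whole. The fingers move at their own pace and stop on an object; "squeeze" is the grip in N (left out, the last holds). Time passes only in rows, so rows that do not move let the fingers close. It gives the time, the measured TCP pose, the force, the opening and the grip force at its end, in the units of the state.
- r.get_state(): the state, without advancing time (a new reading comes with each control period).
- r.capture(name): name is "scene" or "side" or "wrist"; returns a dict with "image" (384x512x3 uint8, blue, green, red), "fx", "fy", "cx", "cy" (pixels), "R" (3x3) and "t" (3): a world point X has camera coordinates R X + t; the wrist camera has in their place "T_tool_cam" (4x4, takes a point from camera to tool coordinates, whose origin is the TCP and whose axes are the flange's). Camera axes: x right, y down, z forward; pixel columns grow to the right and rows downward; lengths in m; the calibration is good to about 2 mm. A picture is of the moment at which its call begins: read the wrist's pose just before it. There is no depth.
- r.close_job(): hands the job in; it is judged then, once.
The state is a dict: "time_s": time; "joints": joint angles; "qd": joint speeds; "joint_torque": joint torques, N m; "tcp_pos": TCP position; "eef_rot": TCP orientation; "contact_force": force on the tool from outside, world axes, zero at the start; "moment": the same for the moment, N m; "gripper_width": finger opening in m; "gripper_force": force on a finger pad.
Only numpy, scipy, OpenCV 4.12 (cv2) and the standard library are available. Lean on these libraries where they do the work, as an engineer would, in place of code of your own. Each camera call takes 0.05 s, during which the arm holds its last target. There are 200 camera calls.

### The job

Lay the refilled spice dispenser in the cradle of the ratchet press with its loose cap facing the moving jaw, and let go of it. Then pump the trigger lever until the jaw has pushed the cap fully home, and stop as soon as the lever goes stiff because the cap is seated, so that nothing is crushed. Finally press the release button so that the jaw springs all the way back, and leave the dispenser lying in the cradle; do not push the jaw or the cap by hand, and leave the other things alone.

Things in the scene. Friction and masses are not known exactly. Their poses are not given: they have to be found in the camera images.
- press: Ratchet press fixed on a walnut board 160 (x) by 370 mm (y) whose top is 40 mm above the table, on white brackets. Origin: at table height under the board's middle; x roughly away from the robot, y along the board (the way the jaw advances), z up. From -y to +y: ratchet bar and trigger lever, release button, moving jaw, cradle, fixed stop. No part is more than 110 mm above the table.
- cradle (a point): Reference point on the cradle's floor (40 mm above the table), axes as the press: a dispenser lying centred in the cradle has its origin here, with its base 5 mm short of the fixed stop. The cradle is a flat floor between two side rails along y, 12 mm high, 58 mm apart inside and 8 mm thick; it runs from the jaw to the fixed stop.
- stop_face (a point): Middle of the fixed stop's face that looks to -y, 25 mm above the board; the stop is a white block 62 mm wide, 48 mm high, 16 mm thick. The dispenser's base is pushed against it.
- jaw: Moving jaw: white plate 52 mm wide, 14 mm thick, top 48 mm above the board, with a steel toothed bar behind it (to -y, at x = 0). It slides along y from fully back (its origin on the press's origin) to 55 mm forward. A spring (3.5 to 6 N) pulls it back, a pawl holds it at steps of 10 mm. It starts fully back or one step forward.
- jaw_face (a point): Middle of the jaw's pressing face, 25 mm above the board. In the press's frame its y is 6.5 mm when the jaw is fully back, and about 50 mm when the cap has been pressed fully home with the dispenser's base against the stop.
- trigger (a joint): Lever angle: 0 at rest, 0.34 rad at the solid end of its throw; grows as the paddle is pushed to the +y side. A spring (3 to 5 N at the paddle) returns it. A throw to the very end and a full return advance the jaw 10 mm (first 0.12 rad idle; the last 1 mm is overshoot). Needs about 8 N at the paddle with the jaw free, 14 N while the cap slides; 4 or 5 throws in all.
- lever_pivot (a point): The lever's upright pivot axis (x = 55, y = -85 mm in the press's frame), 41 mm above the board. When the cap is seated the lever goes stiff before the end of its throw. The jaw presses 2.3 times as hard as the paddle is pushed: more than about 30 N on the paddle then crushes the dispenser. As the lever returns from that part throw the jaw drops back to its last tooth; that is fine.
- trigger_paddle (a point): Middle of the paddle's pushed face, which looks to the press's -y; 41 mm above the board, 125 mm from the pivot on the robot's side; travels 42 mm. The paddle is a black upright plate 40 mm along the lever, 12 mm thick, from 16 to 70 mm above the board, at the end of a flat steel lever (54 to 62 mm above the board). The room on its -y side is free: shut fingers put down there can push it.
- release (a joint): Travel of the release button, 0 up, 7 mm fully down; it frees the jaw when pressed more than about 5 mm and springs back by itself. Pressing it takes 1.5 to 5 N. It bobs as the jaw advances. It frees the jaw only while the trigger is back at rest.
- release_top (a point): Middle of the release button's top, 66 mm above the board: a black pad 44 mm (x) by 30 mm (y), on a bridge over the ratchet bar between lever and jaw. It is pressed straight down.
- dispenser: Plastic spice dispenser lying on its side, white, 0.1 to 0.3 kg: a square body 50 by 50 mm and 95 mm long with rounded edges, and at its -y end a grey square cap, 46 by 46 mm and 20 mm thick, standing off on a round neck. Origin: under the middle of the 95 mm body, on its lower side; y along its length from cap to base, z up. It may be gripped across the body (50 mm along its x).
- cap (a joint): How far the cap has been pushed on: 0 to 3 mm at the start, 12 mm when fully home against the body. It slides with about 10 N of friction. It may read 1 or 2 mm more than 12 while pressed hard.
- cap_top (a point): Middle of the cap's outer face: at y = -79.5 mm in the dispenser's frame with the cap joint at 0, at -67.5 mm when home, 25 mm above its underside.
- crock: Bystander: stoneware crock with a wooden lid, 108 mm across, 130 mm high; origin under its middle.
- glass_jar: Bystander: empty glass jar, 76 mm across, 110 mm high; origin under its middle.
- scoop: Bystander: copper-toned scoop, 150 mm long, lying; origin on the table near the middle.
- stretch_lid: Bystander: flat black silicone lid, 100 mm across, 10 mm thick; origin under its middle.
Things that resemble listed ones, but are neither listed nor needed, are in the scene too. Several things have the shape of the dispenser; the one meant has the colours described above.

How it is judged:
By the outcome, as a careful person would: the job done as asked, in the order asked, and still so for the second after the job is handed in, with the robot touching nothing.
It also fails if it takes over 61 s, if anything falls off the work surface, if the arm or the gripper's body presses on something with over 40 N, if the wrist force passes 120 N, or if a joint passes its speed limit or range.

## Working session

There is one attempt and no reset: what is moved stays moved. The work goes in short steps, Python scripts to look and compute and a tool call to move; the robot and the scene stay as the last step left them, time stands still between calls to the robot, and variables do not carry over. Pictures are saved under pics/ and viewed, at most 10 in all, crops included, and the job is handed in when it is done.

Besides the shell and the picture viewer there is one more tool, called after ">>>" by a JSON object that holds its "name" and its "arguments", one argument or row to a line. play_rows: Moves the arm, as the interface text tells. Shift numbers are shares of 0.15 m and turn numbers shares of 0.08 rad, none past 1 either way. Its arguments: {"type":"object","properties":{"rows":{"type":"array"},"squeeze":{"type":"number"}},"required":["rows"]}

```bash
mkdir -p pics; cat > h.py <<'E'
import numpy as np, cv2, pickle
from scipy.spatial.transform import Rotation as Ro
from plant import r
def snap(n,f):
    s=r.get_state(); c=r.capture(n); cv2.imwrite(f'pics/{f}.png',c['image'])
    if n=='wrist':
        T=np.array(c['T_tool_cam']); W=np.eye(4); W[:3,:3]=Ro.from_euler('xyz',s['eef_rot'],degrees=True).as_matrix(); W[:3,3]=s['tcp_pos']
        M=np.linalg.inv(W@T); c['R'],c['t']=M[:3,:3],M[:3,3]
    pickle.dump(c,open(f'pics/{f}.pkl','wb')); return c
def load(f): return pickle.load(open(f'pics/{f}.pkl','rb'))
def ray(c,u,v):
    R=np.array(c['R']);t=np.array(c['t']).ravel()
    d=R.T@np.array([(u-c['cx'])/c['fx'],(v-c['cy'])/c['fy'],1]); return -R.T@t,d
def onz(c,u,v,z):
    o,d=ray(c,u,v); return o+d*(z-o[2])/d[2]
def proj(c,X):
    p=np.array(c['R'])@np.array(X)+np.array(c['t']).ravel(); return c['fx']*p[0]/p[2]+c['cx'],c['fy']*p[1]/p[2]+c['cy']
E
python3 - <<'E'
from h import *
print(r.get_state())
ims=[]
for n in('scene','side','wrist'):
    c=snap(n,n+'0'); print(n,c['fx'],c['cx'],c['cy'],-np.array(c['R']).T@np.array(c['t']).ravel()); print(np.round(c['R'],3).tolist())
    if n=='wrist':print(c['T_tool_cam'])
    ims.append(c['image'])
a=cv2.resize(ims[0],(800,600)); cv2.imwrite('pics/a.png',a)
cv2.imwrite('pics/b.png',cv2.resize(ims[1],(800,600)))
E
```

```text
{'time_s': 0.0, 'joints': array([ 9.28825506e+01,  2.05908668e+01,  6.32277381e-01, -1.95470949e-02,
       -7.01342596e+01, -1.65075445e+01]), 'qd': array([-0.00298971, -0.05311155, -0.00492261, -0.02904789,  0.05205041,
        0.068168  ]), 'joint_torque': array([ 7.39320203e-04, -5.82710016e+01,  2.93051237e+01,  6.99691191e+00,
        6.98405929e-03, -1.50035248e-04]), 'tcp_pos': array([0.15891445, 0.65552023, 0.22561952]), 'eef_rot': array([ 1.79905756e+02, -8.76676173e-03, -1.36316440e+01]), 'contact_force': array([-0.1423479 , -0.5608153 ,  0.34120346]), 'moment': array([0.00774735, 0.00193179, 0.01279658]), 'gripper_force': 0.0, 'gripper_width': 0.08780531211582242}
scene 401.596162742458 260.06063005683137 183.2711958992867 [ 1.23689777 -0.18119947  1.09731172]
[[0.264, 0.964, -0.017], [0.776, -0.223, -0.59], [-0.573, 0.143, -0.807]]
side 350.370747754215 258.094366765169 193.81771356656495 [ 0.46291491 -0.83731804  0.88104545]
[[0.997, -0.072, -0.005], [-0.052, -0.674, -0.737], [0.05, 0.735, -0.676]]
wrist 339.5965064108844 255.56322753042238 194.62393991195992 [0.23451536 0.63562345 0.38425701]
[[-0.235, -0.972, 0.001], [-0.93, 0.225, 0.291], [-0.283, 0.068, -0.957]]
[[ 6.04238743e-04 -9.56666375e-01 -2.91185650e-01  7.81965016e-02]
 [ 9.99999444e-01  8.29690061e-04 -6.50781298e-04  1.80287779e-03]
 [ 8.64174424e-04 -2.91185095e-01  9.56666344e-01 -1.58511211e-01]
 [ 0.00000000e+00  0.00000000e+00  0.00000000e+00  1.00000000e+00]]
```

View pics/a.png

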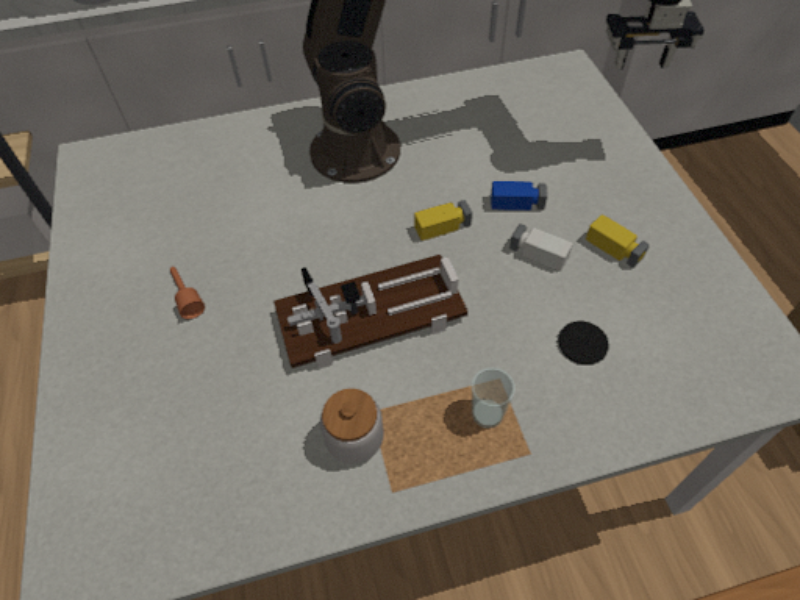

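View pics/b.png

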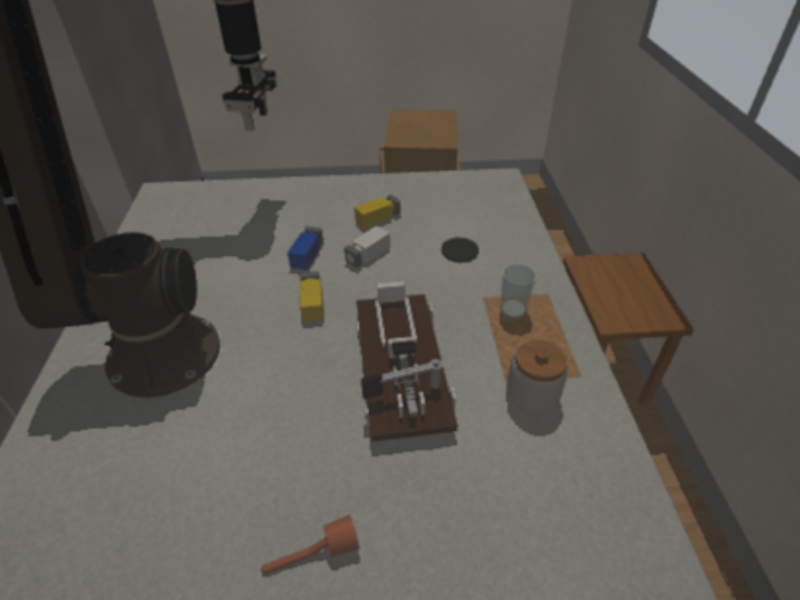

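The scene view (scaled 800x600) shows the press at about (370,310), the white dispenser at (543,247) with its grey cap at (518,237) facing left (-y), and the paddle at (307,276). I'll measure it with colour masks.

```bash
python3 - <<'E'
from h import *
def rect(c,mask,z,name):
    cs,_=cv2.findContours(mask,0,2); k=max(cs,key=cv2.contourArea)
    P=np.array([onz(c,p[0][0],p[0][1],z)[:2] for p in k],np.float32)
    (ctr,wh,an)=cv2.minAreaRect(P*1000); print(name,np.round(ctr,1),np.round(wh,1),round(an,2), 'bbox',cv2.boundingRect(k))
for n,box in(('scene0',(170,155,305,240)),('side0',(222,183,298,283))):
    c=load(n); im=c['image'].astype(int); b,g,rr=im[...,0],im[...,1],im[...,2]
    m=((rr-b>12)&(rr<110)).astype(np.uint8)*255
    mm=np.zeros_like(m); x0,y0,x1,y1=box; mm[y0:y1,x0:x1]=m[y0:y1,x0:x1]
    mm=cv2.morphologyEx(mm,cv2.MORPH_CLOSE,np.ones((13,13)))
    mm=cv2.morphologyEx(mm,cv2.MORPH_OPEN,np.ones((5,5)))
    rect(c,mm,.04,n+' board')
    print(im[158,347] if n[1]=='c' else im[157,237])
    cv2.imwrite(f'pics/m_{n}.png',mm)
a=load('scene0')['image'][135:255,165:375]; b=load('side0')['image'][140:285,190:300]
A=cv2.resize(a,(800,457),interpolation=cv2.INTER_CUBIC); cv2.imwrite('pics/ca.png',A)
cv2.imwrite('pics/cb.png',cv2.resize(b,None,fx=4.1,fy=4.1,interpolation=cv2.INTER_CUBIC))
E
```

```text
scene0 board [516.  -79.5] [169.  369.4] 3.65 bbox (176, 164, 122, 71)
[159 167 167]
side0 board [508.6 -83.1] [159.3 368.9] 3.49 bbox (229, 189, 63, 90)
[89 94 95]
```

View pics/ca.png

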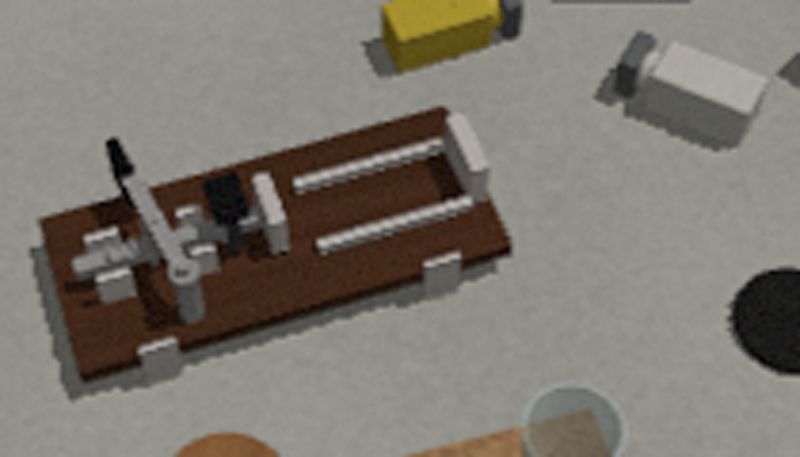

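View pics/cb.png

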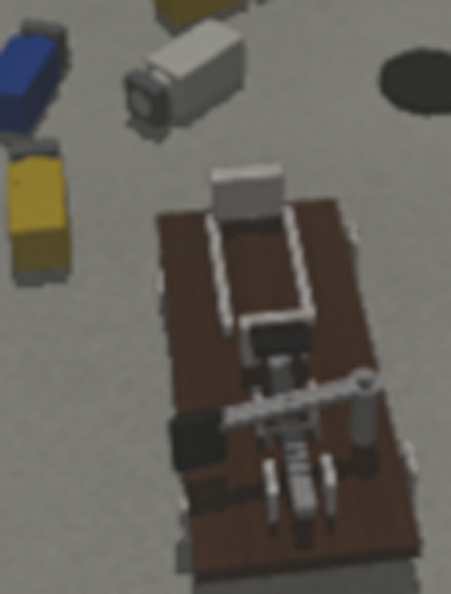

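The crops show the board's outline, the dispenser's top face from about crop px (672,42) to (768,82), and the cap to its left. The jaw sits behind the rails at (270,212) and the paddle at (120,160). Next is a rough dispenser position, then a close look with the wrist camera.

```bash
python3 - <<'E'
from h import *
c=load('scene0'); k=210/800
f=lambda u,v,z:np.round(onz(c,165+u*k,135+v*k,z)*1000,1)
print('top corners',[f(u,v,.05) for u,v in((672,42),(768,82),(740,118),(645,88))])
print('cap top edge', f(640,35,.048),f(655,40,.048))
s=load('side0'); q=1/4.1
g=lambda u,v,z:np.round(onz(s,190+u*q,140+v*q,z)*1000,1)
print('side top', [g(u,v,.05) for u,v in((150,62),(205,20),(243,40),(172,82))])
p=np.array([.510,-.0815]);y=np.deg2rad(3.55);R=np.array([[np.cos(y),-np.sin(y)],[np.sin(y),np.cos(y)]])
print('y axis ends', p+R@[0,.185])
# stop top far face, jaw face, paddle, release check
print('stop top ctr scene',f(468,143,.088),'jaw top',f(266,190,.088),'paddle top',f(113,148,.11),'release',f(227,190,.106))
print('stop top ctr side',g(248,175,.088),'jaw',g(275,322,.088),'paddle',g(197,420,.11),'release',g(280,335,.106))
for v in(.2): pass
E
```

```text
top corners [array([417.1, 316.5,  50. ]), array([484.6, 380.1,  50. ]), array([515.5, 339.9,  50. ]), array([460.9, 273.2,  50. ])]
cap top edge [399.5 292.8  48. ] [409.  303.6  48. ]
side top [array([415.4, 305. ,  50. ]), array([471.2, 372.3,  50. ]), array([507.7, 334.6,  50. ]), array([436.2, 271.1,  50. ])]
y axis ends [0.49854488 0.10314501]
stop top ctr scene [503.9  93.7  88. ] jaw top [504.5 -79.3  88. ] paddle top [ 444.7 -192.1  110. ] release [ 509.  -111.2  106. ]
stop top ctr side [499.4  84.9  88. ] jaw [510.2 -87.4  88. ] paddle [ 448.7 -196.8  110. ] release [ 511.9 -117.8  106. ]Traceback (most recent call last):
  File "<stdin>", line 14, in <module>
TypeError: 'float' object is not iterable
```

>>> {"name": "play_rows", "arguments": {
  "rows": [
    {"slide":[0.314,0.206,0],"delta_rot":[0,0,0],"fingers":1},
    {"slide":[0.314,0.206,0],"delta_rot":[0,0,0],"fingers":1},
    {"slide":[0.314,0.206,0],"delta_rot":[0,0,0],"fingers":1},
    {"slide":[0.314,0.206,0],"delta_rot":[0,0,0],"fingers":1},
    {"slide":[0.314,0.206,0],"delta_rot":[0,0,0],"fingers":1},
    {"slide":[0.314,0.206,0],"delta_rot":[0,0,0],"fingers":1},
    {"slide":[0.314,0.206,0],"delta_rot":[0,0,0],"fingers":1},
    {"slide":[0.314,0.206,0],"delta_rot":[0,0,0],"fingers":1}
  ]
}}

```text
time_s: 1.15
tcp_pos: [0.4679, 0.3254, 0.2266]
eef_rot: [-180.0, 0.0, -13.6]
contact_force: [0.1, 0.3, -0.3]
gripper_width: 0.0879
gripper_force: 0.0
```

>>> {"name": "play_rows", "arguments": {
  "rows": [
    {"slide":[0,0,0],"delta_rot":[0,0,1],"fingers":1},
    {"slide":[0,0,0],"delta_rot":[0,0,1],"fingers":1},
    {"slide":[0,0,0],"delta_rot":[0,0,1],"fingers":1},
    {"slide":[0,0,0],"delta_rot":[0,0,1],"fingers":1},
    {"slide":[0,0,0],"delta_rot":[0,0,1],"fingers":1},
    {"slide":[0,0,0],"delta_rot":[0,0,1],"fingers":1},
    {"slide":[0,0,0],"delta_rot":[0,0,1],"fingers":1},
    {"slide":[0,0,0],"delta_rot":[0,0,1],"fingers":1}
  ]
}}

```text
time_s: 2.15
tcp_pos: [0.4668, 0.3268, 0.2263]
eef_rot: [180.0, 0.0, -50.4]
contact_force: [0.5, 0.4, -0.2]
gripper_width: 0.0877
gripper_force: 0.0
```

```bash
python3 -c "
from h import *
print(r.get_state()['joints'])"
```

```text
[ 5.46595074e+01  1.07259870e+01 -1.28611713e+01 -9.18301277e-03
 -6.64414441e+01 -1.51045011e+01]
```

>>> {"name": "play_rows", "arguments": {
  "rows": [
    {"slide":[0,0,0],"delta_rot":[0,0,1],"fingers":1},
    {"slide":[0,0,0],"delta_rot":[0,0,1],"fingers":1},
    {"slide":[0,0,0],"delta_rot":[0,0,1],"fingers":1},
    {"slide":[0,0,0],"delta_rot":[0,0,1],"fingers":1},
    {"slide":[0,0,0],"delta_rot":[0,0,1],"fingers":1},
    {"slide":[0,0,0],"delta_rot":[0,0,1],"fingers":1},
    {"slide":[0,0,0],"delta_rot":[0,0,1],"fingers":1},
    {"slide":[0,0,0],"delta_rot":[0,0,1],"fingers":1}
  ]
}}

```text
time_s: 3.15
tcp_pos: [0.4668, 0.3268, 0.2263]
eef_rot: [180.0, -0.0, -87.1]
contact_force: [0.1, -0.1, -0.6]
gripper_width: 0.0878
gripper_force: 0.0
```

>>> {"name": "play_rows", "arguments": {
  "rows": [
    {"slide":[0,0,0],"delta_rot":[0,0,1],"fingers":1},
    {"slide":[0,0,0],"delta_rot":[0,0,1],"fingers":1},
    {"slide":[0,0,0],"delta_rot":[0,0,1],"fingers":1},
    {"slide":[0,0,0],"delta_rot":[0,0,1],"fingers":1},
    {"slide":[0,0,0],"delta_rot":[0,0,1],"fingers":1},
    {"slide":[0,0,0],"delta_rot":[0,0,1],"fingers":1},
    {"slide":[0,0,0],"delta_rot":[0,0,1],"fingers":1},
    {"slide":[0,0,0],"delta_rot":[0,0,1],"fingers":1}
  ]
}}

```text
time_s: 4.15
tcp_pos: [0.4668, 0.3268, 0.2263]
eef_rot: [180.0, -0.0, -123.8]
contact_force: [0.7, -0.6, 1.4]
gripper_width: 0.0876
gripper_force: 0.0
```

>>> {"name": "play_rows", "arguments": {
  "rows": [
    {"slide":[0,0,0],"delta_rot":[0,0,1],"fingers":1},
    {"slide":[0,0,0],"delta_rot":[0,0,1],"fingers":1},
    {"slide":[0,0,0],"delta_rot":[0,0,0.5],"fingers":1},
    {"slide":[0,0,0],"delta_rot":[0,0,0],"fingers":1}
  ]
}}

```text
time_s: 4.65
tcp_pos: [0.4669, 0.3269, 0.2263]
eef_rot: [180.0, -0.0, -135.1]
contact_force: [0.4, -0.4, 1.0]
gripper_width: 0.0877
gripper_force: 0.0
```

```bash
python3 - <<'E'
from h import *
c=snap('wrist','w1'); cv2.imwrite('pics/w1b.png',c['image']); s=r.get_state(); print(s['tcp_pos'],s['eef_rot'])
hsv=cv2.cvtColor(c['image'],cv2.COLOR_BGR2HSV)
print(hsv[150:260:20,256].tolist(), hsv[200,150:360:20].tolist())
E
```

```text
[0.46689002 0.32688691 0.22640553] [ 1.79999414e+02 -1.81219748e-02 -1.35040872e+02]
[[23, 13, 180], [38, 12, 172], [40, 13, 181], [30, 13, 181], [38, 14, 147], [34, 12, 145]] [[34, 12, 148], [34, 13, 142], [34, 12, 151], [38, 14, 151], [34, 13, 142], [38, 12, 172], [38, 12, 172], [39, 13, 142], [38, 14, 147], [35, 15, 101], [30, 13, 141]]
```

View pics/w1b.png

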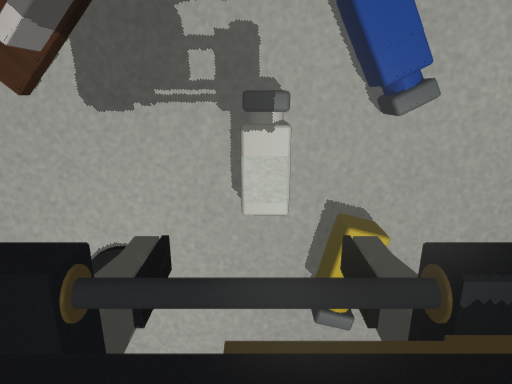

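The wrist view shows the dispenser upright in the image: body at columns 243–290 and rows 123–214, cap at rows 90–110. A yellow lookalike is at (350,260).

```bash
python3 - <<'E'
from h import *
c=load('w1'); T=np.array(c['T_tool_cam'])
f=lambda u,v,z:np.round(onz(c,u,v,z)*1000,1)
print('tcp px',proj(c,[.4669,.3269,.05]),'cam',-c['R'].T@c['t'])
P=[f(u,v,.05) for u,v in((243,124),(290,124),(290,214),(243,214))]
print(P,np.linalg.norm(P[0]-P[1]),np.linalg.norm(P[1]-P[2]))
print('cap',[f(u,v,.048) for u,v in((243,91),(290,91),(266,91))])
print('yellow',[f(u,v,.05) for u,v in((308,268),(342,214),(388,238),(352,310))])
# edges: tilt of the dispenser in image
hsv=cv2.cvtColor(c['image'],cv2.COLOR_BGR2HSV); g=cv2.cvtColor(c['image'],cv2.COLOR_BGR2GRAY)
for row in(135,150,170,190,205):
    print(row,g[row,234:300].tolist())
E
```

```text
tcp px (np.float64(255.68377298550675), np.float64(174.55708554304599)) cam [0.40963595 0.26952388 0.3848918 ]
[array([440. , 282.6,  50. ]), array([407.8, 314.9,  50. ]), array([471.5, 382.4,  50. ]), array([506.4, 347.5,  50. ])] 45.6084422009785 92.81131396548591
cap [array([418.1, 261.2,  48. ]), array([386.6, 292.7,  48. ]), array([402.7, 276.6,  48. ])]
yellow [array([501.1, 442.6,  50. ]), array([433., 421.,  50.]), array([416. , 476.8,  50. ]), array([501.8, 518.4,  50. ])]
135 [88, 89, 91, 91, 91, 92, 87, 116, 139, 156, 173, 176, 176, 176, 176, 176, 177, 176, 178, 177, 178, 178, 177, 178, 178, 179, 178, 178, 179, 179, 179, 179, 179, 180, 180, 179, 180, 180, 181, 180, 180, 181, 181, 181, 182, 180, 181, 182, 181, 182, 182, 182, 182, 182, 176, 166, 151, 136, 148, 149, 148, 148, 147, 145, 144, 144]
150 [92, 90, 92, 91, 92, 93, 89, 109, 138, 154, 173, 176, 177, 177, 177, 177, 178, 178, 178, 179, 178, 178, 178, 179, 179, 180, 180, 179, 179, 180, 180, 179, 180, 180, 180, 181, 180, 181, 181, 181, 181, 181, 182, 182, 182, 182, 182, 182, 183, 183, 183, 184, 183, 182, 172, 167, 128, 14
[... 334 characters left out ...]
, 150, 149, 147, 144, 143, 144, 145]
190 [144, 97, 91, 93, 92, 93, 94, 101, 131, 151, 167, 168, 168, 170, 172, 171, 171, 172, 175, 177, 178, 179, 179, 176, 173, 173, 174, 172, 172, 173, 176, 177, 175, 173, 174, 176, 176, 176, 175, 172, 171, 171, 171, 170, 169, 169, 171, 172, 173, 173, 171, 173, 174, 167, 165, 128, 142, 143, 141, 142, 142, 144, 146, 147, 148, 150]
205 [147, 146, 145, 145, 144, 144, 144, 105, 132, 149, 167, 177, 177, 178, 178, 179, 179, 178, 179, 180, 180, 179, 180, 181, 180, 181, 181, 181, 181, 181, 181, 181, 182, 182, 182, 182, 182, 182, 182, 183, 183, 182, 183, 183, 184, 183, 183, 184, 184, 184, 184, 184, 176, 165, 131, 141, 142, 142, 144, 143, 145, 145, 145, 146, 146, 145]
```

>>> {"name": "play_rows", "arguments": {
  "rows": [
    {"slide":[0.026,0.068,0.1],"delta_rot":[0,0,0],"fingers":1},
    {"slide":[0,0,0.27],"delta_rot":[0,0,0],"fingers":1},
    {"slide":[0,0,0.27],"delta_rot":[0,0,0],"fingers":1},
    {"slide":[0,0,0.27],"delta_rot":[0,0,0],"fingers":1},
    {"slide":[0,0,0.27],"delta_rot":[0,0,0],"fingers":1},
    {"slide":[0,0,0.15],"delta_rot":[0,0,0],"fingers":1},
    {"slide":[0,0,0.06],"delta_rot":[0,0,0],"fingers":1},
    {"slide":[0,0,0],"delta_rot":[0,0,0],"fingers":1}
  ]
}}

```text
time_s: 5.7
tcp_pos: [0.4566, 0.3313, 0.0176]
eef_rot: [-180.0, -0.1, -135.1]
contact_force: [0.8, -0.1, 0.6]
gripper_width: 0.0879
gripper_force: 0.0
```

>>> {"name": "play_rows", "arguments": {
  "rows": [
    {"slide":[0,0,0],"delta_rot":[0,0,0],"fingers":0},
    {"slide":[0,0,0],"delta_rot":[0,0,0],"fingers":0},
    {"slide":[0,0,0],"delta_rot":[0,0,0],"fingers":0},
    {"slide":[0,0,0],"delta_rot":[0,0,0],"fingers":0},
    {"slide":[0,0,0],"delta_rot":[0,0,0],"fingers":0},
    {"slide":[0,0,0],"delta_rot":[0,0,0],"fingers":0}
  ],
  "squeeze": 15
}}

```text
time_s: 6.45
tcp_pos: [0.4571, 0.3315, 0.0183]
eef_rot: [-180.0, 0.0, -135.1]
contact_force: [-1.4, -0.4, 3.4]
gripper_width: 0.0501
gripper_force: 15.0
```

>>> {"name": "play_rows", "arguments": {
  "rows": [
    {"slide":[0,0,-0.1],"delta_rot":[0,0,0],"fingers":-0.2},
    {"slide":[0,0,-0.25],"delta_rot":[0,0,0],"fingers":-0.2},
    {"slide":[0,0,-0.25],"delta_rot":[0,0,0],"fingers":-0.2},
    {"slide":[0,0,-0.25],"delta_rot":[0,0,0],"fingers":-0.2},
    {"slide":[0,0,-0.25],"delta_rot":[0,0,0],"fingers":-0.2},
    {"slide":[0,0,-0.1],"delta_rot":[0,0,0],"fingers":-0.2}
  ],
  "squeeze": 20
}}

```text
time_s: 7.2
tcp_pos: [0.4575, 0.3321, 0.2011]
eef_rot: [180.0, 0.2, -135.1]
contact_force: [0.4, 0.3, -1.8]
gripper_width: 0.0497
gripper_force: 20.0
```

>>> {"name": "play_rows", "arguments": {
  "rows": [
    {"slide":[0.15,-0.2048,0],"delta_rot":[0,0,0],"fingers":-0.2},
    {"slide":[0.15,-0.2048,0],"delta_rot":[0,0,0],"fingers":-0.2},
    {"slide":[0.15,-0.2048,0],"delta_rot":[0,0,0],"fingers":-0.2},
    {"slide":[0.15,-0.2048,0],"delta_rot":[0,0,0],"fingers":-0.2},
    {"slide":[0.15,-0.2048,0],"delta_rot":[0,0,0],"fingers":-0.2},
    {"slide":[0.15,-0.2048,0],"delta_rot":[0,0,0],"fingers":-0.2},
    {"slide":[0.15,-0.2048,0],"delta_rot":[0,0,0],"fingers":-0.2},
    {"slide":[0.15,-0.2048,0],"delta_rot":[0,0,0],"fingers":-0.2}
  ]
}}

```text
time_s: 8.2
tcp_pos: [0.5024, 0.029, 0.1975]
eef_rot: [180.0, -0.1, -135.1]
contact_force: [0.3, 0.4, -1.4]
gripper_width: 0.0503
gripper_force: 20.0
```

>>> {"name": "play_rows", "arguments": {
  "rows": [
    {"slide":[0,0,0],"delta_rot":[0,0,-1],"fingers":-0.2},
    {"slide":[0,0,0],"delta_rot":[0,0,-1],"fingers":-0.2},
    {"slide":[0,0,0],"delta_rot":[0,0,-1],"fingers":-0.2},
    {"slide":[0,0,0],"delta_rot":[0,0,-1],"fingers":-0.2},
    {"slide":[0,0,0],"delta_rot":[0,0,-1],"fingers":-0.2},
    {"slide":[0,0,0],"delta_rot":[0,0,-1],"fingers":-0.2},
    {"slide":[0,0,0],"delta_rot":[0,0,-1],"fingers":-0.2}
  ]
}}

```text
time_s: 9.07
tcp_pos: [0.5023, 0.0302, 0.1974]
eef_rot: [179.9, -0.0, -102.9]
contact_force: [-0.9, -0.0, -1.7]
gripper_width: 0.0498
gripper_force: 20.0
```

>>> {"name": "play_rows", "arguments": {
  "rows": [
    {"slide":[0,0,0],"delta_rot":[0,0,-1],"fingers":-0.2},
    {"slide":[0,0,0],"delta_rot":[0,0,-1],"fingers":-0.2},
    {"slide":[0,0,0],"delta_rot":[0,0,-1],"fingers":-0.2},
    {"slide":[0,0,0],"delta_rot":[0,0,-0.6],"fingers":-0.2},
    {"slide":[0,0,0],"delta_rot":[0,0,0],"fingers":-0.2}
  ]
}}

```text
time_s: 9.7
tcp_pos: [0.5024, 0.0302, 0.1975]
eef_rot: [179.9, -0.0, -86.5]
contact_force: [-0.1, -0.0, -1.4]
gripper_width: 0.0497
gripper_force: 20.0
```

```bash
python3 - <<'E'
from h import *
c=snap('wrist','w2'); cv2.imwrite('pics/w2b.png',cv2.resize(c['image'],(800,600),interpolation=cv2.INTER_CUBIC)); s=r.get_state(); print(s['tcp_pos'],s['eef_rot'],s['gripper_width'],s['joints'])
E
```

```text
[0.50258187 0.03021459 0.19760899] [ 1.79939461e+02 -8.10774923e-03 -8.65771042e+01] 0.050254661063506234 [ 2.58197826e+01  5.61778469e+00 -2.29663301e+01 -1.77217769e-02
 -6.14749482e+01 -2.23884202e+01]
```

View pics/w2b.png

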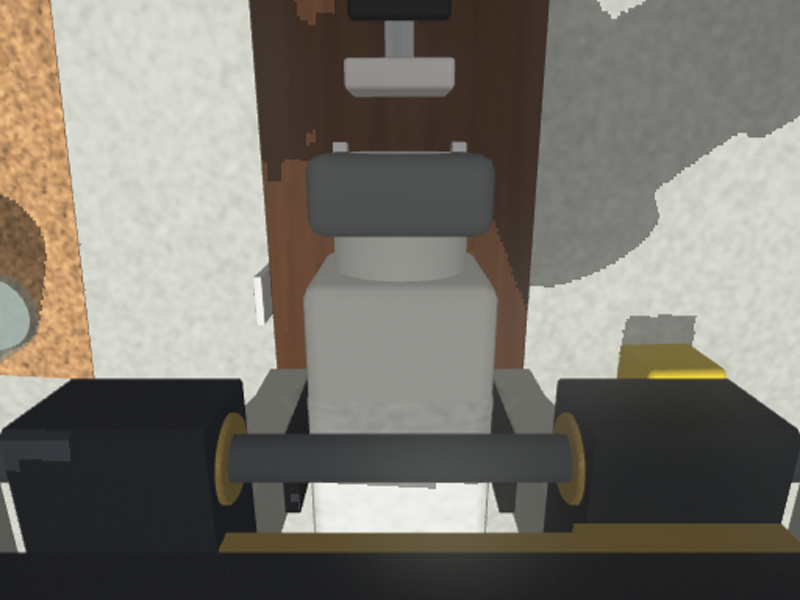

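The wrist view (800x600) shows the jaw at (400,75), the rail ends at (341,147) and (459,147), and board edges from (250,0) to (275,365) and (548,0) to (523,365). The held dispenser lines up with the press axis.

```bash
python3 - <<'E'
from h import *
c=load('w2'); k=.64; f=lambda u,v,z:np.round(onz(c,u*k,v*k,z)*1000,1)
L=[f(250,0,.04),f(275,365,.04)];R=[f(548,0,.04),f(523,365,.04)]
print('board L,R',L,R)
for a,b in(L,R):d=b-a;print('yaw',np.degrees(np.arctan2(-d[0],d[1])))
print('rails',f(341,143,.052),f(459,143,.052),'jaw back/front top',f(345,58,.088),f(455,58,.088),f(347,87,.088),f(453,87,.088))
print('release front',f(350,18,.104),f(450,18,.104))
print('disp edges held',f(306,290,.2315),f(496,290,.2315),'cap',f(308,160,.2295),f(494,160,.2295))
# precise board edges per row
g=c['image'].astype(int); m=(g[...,2]-g[...,0]>18)&(g[...,2]<150)
for row in(5,40,80,110):
    u=np.where(m[row])[0]; u=u[(u>140)&(u<370)]; print(row,u.min(),u.max(),f(u.min()/k,row/k,.04)[:2],f((u.max()+1)/k,row/k,.04)[:2])
E
```

```text
board L,R [array([ 589.3, -117.3,   40. ]), array([577.6,  92. ,  40. ])] [array([ 431.7, -126.9,   40. ]), array([417.9,  82.3,  40. ])]
yaw 3.1995397095625533
yaw 3.774081594092004
rails [537.8 -47.8  52. ] [473.3 -51.8  52. ] jaw back/front top [533.3 -85.8  88. ] [482.5 -88.9  88. ] [532.  -73.4  88. ] [482.3 -76.5  88. ]
release front [530.1 -99.5 104. ] [ 487.5 -102.1  104. ]
disp edges held [526.6 -14.5 231.5] [480.5 -17.3 231.5] cap [526.8 -45.  229.5] [484.1 -47.6 229.5]
5 161 350 [ 588.6 -113.6] [ 430.9 -123.3]
40 164 347 [586.5 -87. ] [429.7 -96.6]
80 167 345 [584.5 -54.7] [426.9 -64.3]
110 168 342 [584. -29.] [426.  -38.6]
```

>>> {"name": "play_rows", "arguments": {
  "rows": [
    {"slide":[-0.003,0,0.25],"delta_rot":[0,0,0],"fingers":-0.2},
    {"slide":[0,0,0.25],"delta_rot":[0,0,0],"fingers":-0.2},
    {"slide":[0,0,0.25],"delta_rot":[0,0,0],"fingers":-0.2},
    {"slide":[0,0,0.08],"delta_rot":[0,0,0],"fingers":-0.2},
    {"slide":[0,0,0.05],"delta_rot":[0,0,0],"fingers":-0.2},
    {"slide":[0,0,0.03],"delta_rot":[0,0,0],"fingers":-0.2},
    {"slide":[0,0,0],"delta_rot":[0,0,0],"fingers":-0.2}
  ]
}}

```text
time_s: 10.62
tcp_pos: [0.5035, 0.0309, 0.0622]
eef_rot: [-179.9, 0.0, -86.5]
contact_force: [-0.0, -0.5, -1.8]
gripper_width: 0.0502
gripper_force: 20.0
```

```bash
python3 - <<'E'
from h import *
s=r.get_state(); print(s['tcp_pos'],s['contact_force'])
a=snap('scene','s3')['image'][135:255,165:345]; b=snap('side','d3')['image'][150:285,215:305]
A=cv2.resize(a,(800,533),interpolation=cv2.INTER_CUBIC)
B=cv2.resize(b,(355,533),interpolation=cv2.INTER_CUBIC)
cv2.imwrite('pics/s3b.png',cv2.resize(np.hstack([A,B]),(800,369)))
E
```

```text
[0.50345119 0.03092491 0.06216014] [-0.03418478 -0.45280878 -1.75353875]
```

View pics/s3b.png

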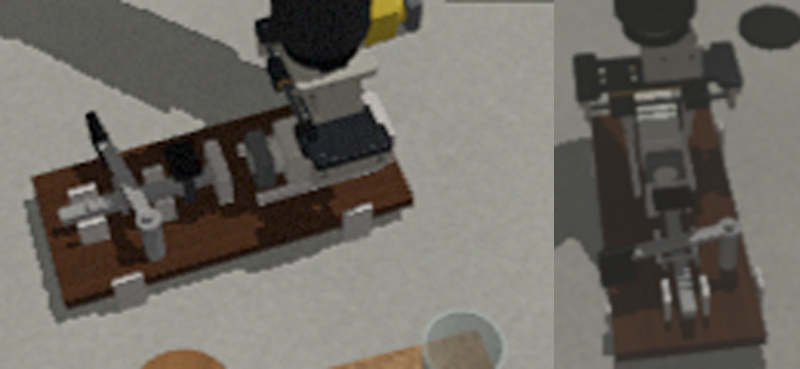

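The dispenser sits between the rails with its cap facing the jaw at (220,170), with a gap. Lower the last few millimetres and release.

>>> {"name": "play_rows", "arguments": {
  "rows": [
    {"slide":[0,0.005,0.015],"delta_rot":[0,0,0],"fingers":-0.2},
    {"slide":[0,0,0.01],"delta_rot":[0,0,0],"fingers":-0.2},
    {"slide":[0,0,0],"delta_rot":[0,0,0],"fingers":-0.2}
  ]
}}

```text
time_s: 11.1
tcp_pos: [0.5023, 0.0307, 0.0583]
eef_rot: [-180.0, -0.0, -86.5]
contact_force: [-3.5, 0.7, 5.8]
gripper_width: 0.05
gripper_force: 20.0
```

>>> {"name": "play_rows", "arguments": {
  "rows": [
    {"slide":[0,0,0],"delta_rot":[0,0,0],"fingers":0.6},
    {"slide":[0,0,0],"delta_rot":[0,0,0],"fingers":0.6},
    {"slide":[0,0,0],"delta_rot":[0,0,0],"fingers":0.6},
    {"slide":[0,0,0],"delta_rot":[0,0,0],"fingers":0.6}
  ]
}}

```text
time_s: 11.6
tcp_pos: [0.5023, 0.0307, 0.0578]
eef_rot: [-180.0, -0.0, -86.5]
contact_force: [-0.1, -0.5, -0.1]
gripper_width: 0.0699
gripper_force: 0.0
```

>>> {"name": "play_rows", "arguments": {
  "rows": [
    {"slide":[0,0,-0.1],"delta_rot":[0,0,0],"fingers":0.6},
    {"slide":[0,0,-0.25],"delta_rot":[0,0,0],"fingers":0.6},
    {"slide":[0,0,-0.25],"delta_rot":[0,0,0],"fingers":0.6},
    {"slide":[0,0,-0.25],"delta_rot":[0,0,0],"fingers":-1},
    {"slide":[0,0,-0.1],"delta_rot":[0,0,0],"fingers":-1}
  ]
}}

```text
time_s: 12.22
tcp_pos: [0.5033, 0.031, 0.2038]
eef_rot: [-179.7, 0.1, -86.5]
contact_force: [0.1, 0.4, -0.8]
gripper_width: 0.0555
gripper_force: 0.0
```

>>> {"name": "play_rows", "arguments": {
  "rows": [
    {"slide":[0.288,0.07,0],"delta_rot":[0,0,0],"fingers":-1},
    {"slide":[0.288,0.07,0],"delta_rot":[0,0,0],"fingers":-1},
    {"slide":[0.288,0.07,0],"delta_rot":[0,0,0],"fingers":-1},
    {"slide":[0.288,0.07,0],"delta_rot":[0,0,0],"fingers":-1},
    {"slide":[0.288,0.07,0],"delta_rot":[0,0,0],"fingers":-1},
    {"slide":[0.288,0.07,0],"delta_rot":[0,0,-0.7],"fingers":-1},
    {"slide":[0,0,0],"delta_rot":[0,0,-0.7],"fingers":-1},
    {"slide":[0,0,0],"delta_rot":[0,0,-0.8],"fingers":-1}
  ]
}}

```text
time_s: 13.22
tcp_pos: [0.4545, -0.2325, 0.2002]
eef_rot: [180.0, 0.0, -76.4]
contact_force: [-0.4, 1.1, 1.2]
gripper_width: 0.0005
gripper_force: 0.0
```

```bash
python3 - <<'E'
from h import *
s=r.get_state(); print(s['tcp_pos'],s['eef_rot'],s['gripper_width'])
a=snap('scene','s4')['image'][135:255,165:345]; b=snap('side','d4')['image'][150:285,215:305]
A=cv2.resize(a,(800,533),interpolation=cv2.INTER_CUBIC)
B=cv2.resize(b,(355,533),interpolation=cv2.INTER_CUBIC)
cv2.imwrite('pics/s4b.png',cv2.resize(np.hstack([A,B]),(800,369)))
E
```

```text
[ 0.45448533 -0.23253789  0.20024453] [ 1.79959134e+02  2.32788221e-02 -7.64095691e+01] 0.00047794647973930816
```

View pics/s4b.png

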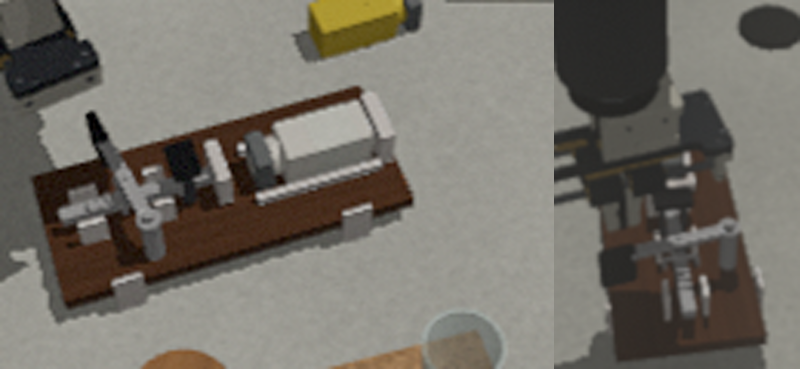

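The dispenser lies straight in the cradle, with the cap at (257,155) facing the jaw. I'll put the shut fingers down behind the paddle.

>>> {"name": "play_rows", "arguments": {
  "rows": [
    {"slide":[0,0,0.2],"delta_rot":[0,0,0],"fingers":-1},
    {"slide":[0,0,0.25],"delta_rot":[0,0,0],"fingers":-1},
    {"slide":[0,0,0.25],"delta_rot":[0,0,0],"fingers":-1},
    {"slide":[0,0,0.17],"delta_rot":[0,0,0],"fingers":-1},
    {"slide":[0,0,0],"delta_rot":[0,0,0],"fingers":-1}
  ]
}}

```text
time_s: 13.95
tcp_pos: [0.4537, -0.2315, 0.0683]
eef_rot: [179.8, 0.1, -76.5]
contact_force: [-0.6, -0.2, 0.1]
gripper_width: 0.0005
gripper_force: 0.0
```

>>> {"name": "play_rows", "arguments": {
  "rows": [
    {"slide":[-0.05,0,0],"delta_rot":[0,0,0],"fingers":-1},
    {"slide":[-0.05,0,0],"delta_rot":[0,0,0],"fingers":-1}
  ]
}}

```text
time_s: 14.2
tcp_pos: [0.4523, -0.2168, 0.0711]
eef_rot: [-179.9, -0.0, -76.4]
contact_force: [0.2, 0.9, 0.0]
gripper_width: 0.0005
gripper_force: 0.0
```

>>> {"name": "play_rows", "arguments": {
  "rows": [
    {"slide":[-0.03,0,0],"delta_rot":[0,0,0],"fingers":-1},
    {"slide":[0,0,0],"delta_rot":[0,0,0],"fingers":-1}
  ]
}}

```text
time_s: 14.45
tcp_pos: [0.4508, -0.2125, 0.0705]
eef_rot: [-179.9, -0.0, -76.4]
contact_force: [-0.2, 0.9, 0.2]
gripper_width: 0.0005
gripper_force: 0.0
```

>>> {"name": "play_rows", "arguments": {
  "rows": [
    {"slide":[-0.03,0,0],"delta_rot":[0,0,0],"fingers":-1},
    {"slide":[0,0,0],"delta_rot":[0,0,0],"fingers":-1}
  ]
}}

```text
time_s: 14.7
tcp_pos: [0.4495, -0.2083, 0.0699]
eef_rot: [-180.0, 0.0, -76.4]
contact_force: [0.8, -0.0, -0.2]
gripper_width: 0.0008
gripper_force: 0.0
```

>>> {"name": "play_rows", "arguments": {
  "rows": [
    {"slide":[-0.03,0,0],"delta_rot":[0,0,0],"fingers":-1},
    {"slide":[-0.037,0,0],"delta_rot":[0,0,0.5],"fingers":-1},
    {"slide":[-0.037,0,0],"delta_rot":[0,0,0.5],"fingers":-1},
    {"slide":[0,0,0],"delta_rot":[0,0,0],"fingers":-1}
  ]
}}

```text
time_s: 15.2
tcp_pos: [0.4458, -0.1934, 0.0698]
eef_rot: [180.0, -0.0, -81.0]
contact_force: [0.5, -3.6, 1.8]
gripper_width: 0.0005
gripper_force: 0.1
```

>>> {"name": "play_rows", "arguments": {
  "rows": [
    {"slide":[-0.037,0,0],"delta_rot":[0,0,0.5],"fingers":-1},
    {"slide":[-0.037,0,0],"delta_rot":[0,0,0.5],"fingers":-1},
    {"slide":[-0.037,0,0],"delta_rot":[0,0,0.5],"fingers":-1},
    {"slide":[0,0,0],"delta_rot":[0,0,0],"fingers":-1}
  ]
}}

```text
time_s: 15.7
tcp_pos: [0.4438, -0.1773, 0.0699]
eef_rot: [180.0, -0.0, -87.8]
contact_force: [-1.6, -6.5, 1.2]
gripper_width: 0.0004
gripper_force: 3.5
```

>>> {"name": "play_rows", "arguments": {
  "rows": [
    {"slide":[-0.037,0,0],"delta_rot":[0,0,0.5],"fingers":-1},
    {"slide":[-0.03,0,0],"delta_rot":[0,0,0.4],"fingers":-1},
    {"slide":[0,0,0],"delta_rot":[0,0,0],"fingers":-1}
  ]
}}

```text
time_s: 16.08
tcp_pos: [0.443, -0.1674, 0.0699]
eef_rot: [179.9, -0.1, -92.0]
contact_force: [-3.4, -7.7, 4.2]
gripper_width: 0.0006
gripper_force: 3.9
```

>>> {"name": "play_rows", "arguments": {
  "rows": [
    {"slide":[-0.02,0,0],"delta_rot":[0,0,0.3],"fingers":-1},
    {"slide":[0,0,0],"delta_rot":[0,0,0],"fingers":-1}
  ]
}}

```text
time_s: 16.32
tcp_pos: [0.4428, -0.1652, 0.0698]
eef_rot: [179.9, -0.1, -93.3]
contact_force: [-3.1, -13.8, 2.8]
gripper_width: 0.0004
gripper_force: 7.1
```

>>> {"name": "play_rows", "arguments": {
  "rows": [
    {"slide":[-0.02,0,0],"delta_rot":[0,0,0.3],"fingers":-1},
    {"slide":[0,0,0],"delta_rot":[0,0,0],"fingers":-1}
  ]
}}

```text
time_s: 16.58
tcp_pos: [0.4426, -0.1638, 0.0699]
eef_rot: [179.8, -0.2, -94.7]
contact_force: [-3.7, -26.8, 1.5]
gripper_width: 0.0007
gripper_force: 13.5
```

>>> {"name": "play_rows", "arguments": {
  "rows": [
    {"slide":[0.08,0,0],"delta_rot":[0,0,-1],"fingers":-1},
    {"slide":[0.08,0,0],"delta_rot":[0,0,-1],"fingers":-1},
    {"slide":[0.08,0,0],"delta_rot":[0,0,-1],"fingers":-1},
    {"slide":[0.082,0,0],"delta_rot":[0,0,-1],"fingers":-1},
    {"slide":[0,0,0],"delta_rot":[0,0,0],"fingers":-1}
  ]
}}

```text
time_s: 17.2
tcp_pos: [0.4463, -0.2092, 0.0697]
eef_rot: [-180.0, 0.0, -76.5]
contact_force: [-0.0, -0.4, -0.6]
gripper_width: 0.0008
gripper_force: 0.0
```

```bash
python3 - <<'E'
from h import *
s=r.get_state(); print(s['tcp_pos'],s['eef_rot'],s['contact_force'])
a=snap('scene','s5')['image'][135:255,165:345]
cv2.imwrite('pics/s5b.png',cv2.resize(a,(800,533),interpolation=cv2.INTER_CUBIC))
E
```

```text
[ 0.44629648 -0.20918421  0.06966646] [-1.79986354e+02  9.73999201e-03 -7.64621379e+01] [-0.02105762 -0.41844024 -0.58803886]
```

View pics/s5b.png

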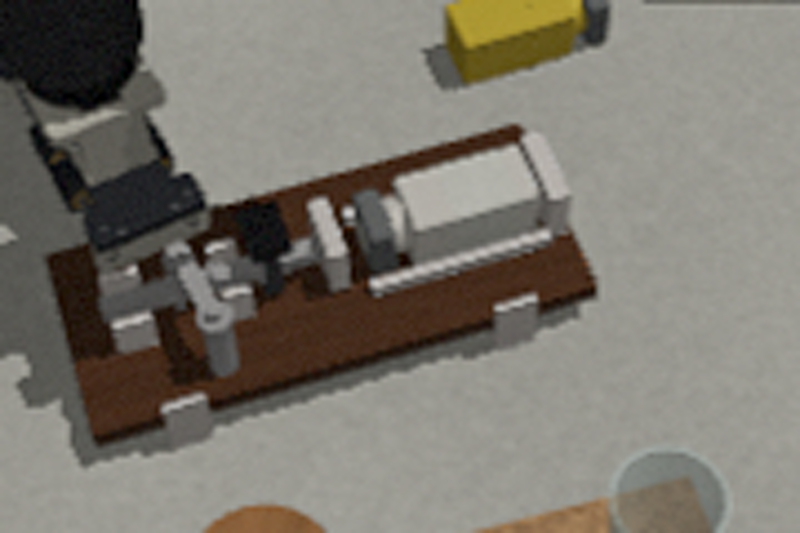

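The jaw at (330,245) has advanced one step, and the dispenser lies against the stop. Now throws 2 and 3.

>>> {"name": "play_rows", "arguments": {
  "rows": [
    {"slide":[-0.06,-0.02,0],"delta_rot":[0,0,0.75],"fingers":-1},
    {"slide":[-0.06,0,0],"delta_rot":[0,0,0.75],"fingers":-1},
    {"slide":[-0.06,0,0],"delta_rot":[0,0,0.75],"fingers":-1},
    {"slide":[-0.06,0,0],"delta_rot":[0,0,0.75],"fingers":-1},
    {"slide":[-0.05,0,0],"delta_rot":[0,0,0.5],"fingers":-1},
    {"slide":[-0.032,0,0],"delta_rot":[0,0,0.5],"fingers":-1},
    {"slide":[0,0,0],"delta_rot":[0,0,0],"fingers":-1}
  ]
}}

```text
time_s: 18.12
tcp_pos: [0.4406, -0.1632, 0.0694]
eef_rot: [179.7, -0.3, -94.9]
contact_force: [-4.0, -30.3, -0.3]
gripper_width: 0.0004
gripper_force: 15.2
```

>>> {"name": "play_rows", "arguments": {
  "rows": [
    {"slide":[0.08,0,0],"delta_rot":[0,0,-1],"fingers":-1},
    {"slide":[0.08,0,0],"delta_rot":[0,0,-1],"fingers":-1},
    {"slide":[0.08,0,0],"delta_rot":[0,0,-1],"fingers":-1},
    {"slide":[0.082,0,0],"delta_rot":[0,0,-1],"fingers":-1},
    {"slide":[0,0,0],"delta_rot":[0,0,0],"fingers":-1}
  ]
}}

```text
time_s: 18.75
tcp_pos: [0.4457, -0.2083, 0.0697]
eef_rot: [180.0, 0.0, -76.5]
contact_force: [-0.2, -0.1, -0.4]
gripper_width: 0.0006
gripper_force: 0.0
```

>>> {"name": "play_rows", "arguments": {
  "rows": [
    {"slide":[-0.06,-0.02,0],"delta_rot":[0,0,0.75],"fingers":-1},
    {"slide":[-0.06,0,0],"delta_rot":[0,0,0.75],"fingers":-1},
    {"slide":[-0.06,0,0],"delta_rot":[0,0,0.75],"fingers":-1},
    {"slide":[-0.06,0,0],"delta_rot":[0,0,0.75],"fingers":-1},
    {"slide":[-0.04,0,0],"delta_rot":[0,0,0.5],"fingers":-1},
    {"slide":[0,0,0],"delta_rot":[0,0,0],"fingers":-1}
  ]
}}

```text
time_s: 19.5
tcp_pos: [0.4402, -0.1662, 0.0694]
eef_rot: [179.7, -0.1, -92.6]
contact_force: [-7.4, -7.5, 5.1]
gripper_width: 0.0007
gripper_force: 5.4
```

>>> {"name": "play_rows", "arguments": {
  "rows": [
    {"slide":[-0.02,0,0],"delta_rot":[0,0,0.25],"fingers":-1},
    {"slide":[-0.018,0,0],"delta_rot":[0,0,0.25],"fingers":-1},
    {"slide":[0,0,0],"delta_rot":[0,0,0],"fingers":-1}
  ]
}}

```text
time_s: 19.88
tcp_pos: [0.4398, -0.1632, 0.0695]
eef_rot: [179.6, -0.3, -94.9]
contact_force: [-6.5, -28.1, 2.3]
gripper_width: 0.0005
gripper_force: 15.6
```

>>> {"name": "play_rows", "arguments": {
  "rows": [
    {"slide":[0.08,0,0],"delta_rot":[0,0,-1],"fingers":-1},
    {"slide":[0.08,0,0],"delta_rot":[0,0,-1],"fingers":-1},
    {"slide":[0.08,0,0],"delta_rot":[0,0,-1],"fingers":-1},
    {"slide":[0.078,0,0],"delta_rot":[0,0,-1],"fingers":-1},
    {"slide":[0,0,0],"delta_rot":[0,0,0],"fingers":-1}
  ]
}}

```text
time_s: 20.5
tcp_pos: [0.4455, -0.2078, 0.0698]
eef_rot: [-180.0, 0.0, -76.6]
contact_force: [0.5, -2.5, 0.6]
gripper_width: 0.0003
gripper_force: 1.5
```

```bash
python3 - <<'E'
from h import *
s=r.get_state(); print(s['tcp_pos'],s['eef_rot'],s['contact_force'])
a=snap('scene','s6')['image'][135:255,165:345]
cv2.imwrite('pics/s6b.png',cv2.resize(a,(800,533),interpolation=cv2.INTER_CUBIC))
c0=load('scene0');c=load('s6')
# light jaw plate along the ray of the ratchet axis: project expected jaw-top-front points
p=np.array([.5085,-.0815]);t=np.deg2rad(3.5)
for y in(6.5,16.5,26.5,36.5,46.5,50):
    w=p+np.array([-np.sin(t)*y,np.cos(t)*y])/1000; u,v=proj(c,[*w,.088]); print(y,np.round([(u-165)*4.444,(v-135)*4.444],0))
E
```

```text
[ 0.44546275 -0.20778032  0.06976595] [-1.79995048e+02  1.26421653e-03 -7.65813252e+01] [ 0.49583862 -2.46996851  0.5634741 ]
6.5 [317. 224.]
16.5 [331. 220.]
26.5 [345. 217.]
36.5 [358. 213.]
46.5 [372. 209.]
50 [377. 208.]
```

View pics/s6b.png

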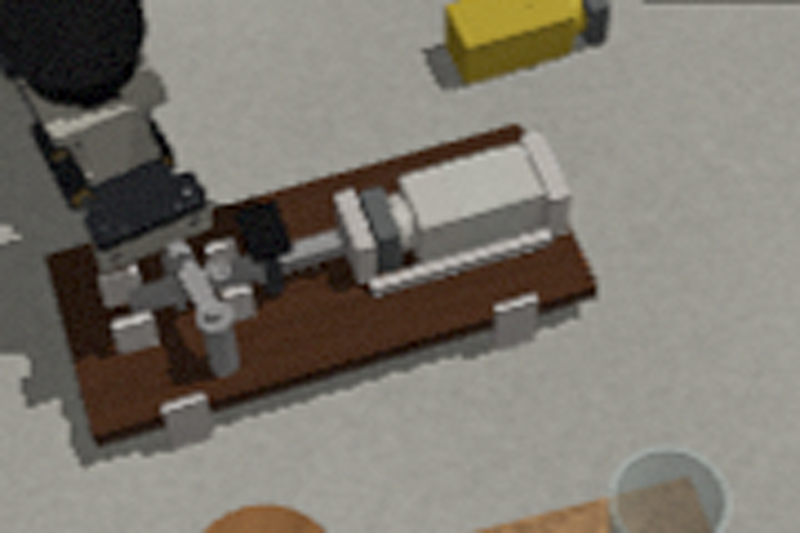

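The jaw face is at about y=36.5 mm (px 358,213) and touches the cap. I'll back off a little more for a full return, then do throw 4 carefully.

>>> {"name": "play_rows", "arguments": {
  "rows": [
    {"slide":[0.04,-0.02,0],"delta_rot":[0,0,0],"fingers":-1},
    {"slide":[0,0,0],"delta_rot":[0,0,0],"fingers":-1}
  ]
}}

```text
time_s: 20.8
tcp_pos: [0.4501, -0.2128, 0.0698]
eef_rot: [180.0, 0.0, -76.5]
contact_force: [-0.1, 0.4, -0.1]
gripper_width: 0.0005
gripper_force: 0.0
```

>>> {"name": "play_rows", "arguments": {
  "rows": [
    {"slide":[-0.05,0,0],"delta_rot":[0,0,0],"fingers":-1},
    {"slide":[-0.06,0,0],"delta_rot":[0,0,0.8],"fingers":-1},
    {"slide":[-0.06,0,0],"delta_rot":[0,0,0.8],"fingers":-1},
    {"slide":[-0.04,0,0],"delta_rot":[0,0,0.6],"fingers":-1},
    {"slide":[0,0,0],"delta_rot":[0,0,0],"fingers":-1}
  ]
}}

```text
time_s: 21.42
tcp_pos: [0.4423, -0.1827, 0.0698]
eef_rot: [179.9, -0.1, -86.5]
contact_force: [-2.8, -11.8, 0.0]
gripper_width: 0.0004
gripper_force: 5.9
```

>>> {"name": "play_rows", "arguments": {
  "rows": [
    {"slide":[-0.04,0,0],"delta_rot":[0,0,0.6],"fingers":-1},
    {"slide":[-0.03,0,0],"delta_rot":[0,0,0.4],"fingers":-1},
    {"slide":[0,0,0],"delta_rot":[0,0,0],"fingers":-1}
  ]
}}

```text
time_s: 21.8
tcp_pos: [0.4409, -0.1726, 0.0697]
eef_rot: [179.8, -0.1, -91.1]
contact_force: [-4.6, -13.3, 3.4]
gripper_width: 0.0002
gripper_force: 6.2
```

>>> {"name": "play_rows", "arguments": {
  "rows": [
    {"slide":[-0.03,0,0],"delta_rot":[0,0,0.3],"fingers":-1},
    {"slide":[0,0,0],"delta_rot":[0,0,0],"fingers":-1}
  ]
}}

```text
time_s: 22.05
tcp_pos: [0.4407, -0.1682, 0.0697]
eef_rot: [179.8, -0.1, -92.5]
contact_force: [-4.9, -13.4, 3.3]
gripper_width: 0.0003
gripper_force: 6.6
```

Cap is sliding at about 13–14 N, as expected.

>>> {"name": "play_rows", "arguments": {
  "rows": [
    {"slide":[-0.02,0,0],"delta_rot":[0,0,0.3],"fingers":-1},
    {"slide":[0,0,0],"delta_rot":[0,0,0],"fingers":-1}
  ]
}}

```text
time_s: 22.3
tcp_pos: [0.4405, -0.1653, 0.0697]
eef_rot: [179.7, -0.1, -93.9]
contact_force: [-6.6, -12.1, 4.5]
gripper_width: 0.0005
gripper_force: 6.6
```

>>> {"name": "play_rows", "arguments": {
  "rows": [
    {"slide":[-0.015,0,0],"delta_rot":[0,0,0.2],"fingers":-1},
    {"slide":[0,0,0],"delta_rot":[0,0,0],"fingers":-1}
  ]
}}

```text
time_s: 22.55
tcp_pos: [0.4405, -0.1639, 0.0697]
eef_rot: [179.7, -0.2, -94.8]
contact_force: [-5.9, -18.3, 4.6]
gripper_width: 0.0006
gripper_force: 10.0
```

>>> {"name": "play_rows", "arguments": {
  "rows": [
    {"slide":[-0.008,0,0],"delta_rot":[0,0,0],"fingers":-1},
    {"slide":[0,0,0],"delta_rot":[0,0,0],"fingers":-1}
  ]
}}

```text
time_s: 22.8
tcp_pos: [0.4404, -0.1635, 0.0697]
eef_rot: [179.7, -0.2, -94.8]
contact_force: [-5.6, -26.6, 2.6]
gripper_width: 0.0004
gripper_force: 13.4
```

>>> {"name": "play_rows", "arguments": {
  "rows": [
    {"slide":[0.08,0,0],"delta_rot":[0,0,-1],"fingers":-1},
    {"slide":[0.08,0,0],"delta_rot":[0,0,-1],"fingers":-1},
    {"slide":[0.08,0,0],"delta_rot":[0,0,-1],"fingers":-1},
    {"slide":[0.08,0,0],"delta_rot":[0,0,-1],"fingers":-1},
    {"slide":[0.033,-0.02,0],"delta_rot":[0,0,0],"fingers":-1},
    {"slide":[0,0,0],"delta_rot":[0,0,0],"fingers":-1}
  ]
}}

```text
time_s: 23.55
tcp_pos: [0.4496, -0.2123, 0.0697]
eef_rot: [180.0, 0.0, -76.5]
contact_force: [-0.3, -0.5, 0.4]
gripper_width: 0.0002
gripper_force: 0.0
```

>>> {"name": "play_rows", "arguments": {
  "rows": [
    {"slide":[-0.05,0,0],"delta_rot":[0,0,0],"fingers":-1},
    {"slide":[-0.05,0,0],"delta_rot":[0,0,0.8],"fingers":-1},
    {"slide":[-0.04,0,0],"delta_rot":[0,0,0.6],"fingers":-1},
    {"slide":[0,0,0],"delta_rot":[0,0,0],"fingers":-1}
  ]
}}

```text
time_s: 24.05
tcp_pos: [0.4436, -0.1917, 0.0697]
eef_rot: [179.9, -0.0, -82.8]
contact_force: [-3.0, -4.9, 1.4]
gripper_width: 0.0003
gripper_force: 3.9
```

>>> {"name": "play_rows", "arguments": {
  "rows": [
    {"slide":[-0.03,0,0],"delta_rot":[0,0,0.4],"fingers":-1},
    {"slide":[0,0,0],"delta_rot":[0,0,0],"fingers":-1}
  ]
}}

```text
time_s: 24.3
tcp_pos: [0.4427, -0.188, 0.0697]
eef_rot: [179.8, -0.0, -84.6]
contact_force: [-4.5, -9.6, 2.3]
gripper_width: 0.0005
gripper_force: 6.2
```

>>> {"name": "play_rows", "arguments": {
  "rows": [
    {"slide":[-0.015,0,0],"delta_rot":[0,0,0.2],"fingers":-1},
    {"slide":[0,0,0],"delta_rot":[0,0,0],"fingers":-1}
  ]
}}

```text
time_s: 24.55
tcp_pos: [0.4424, -0.1863, 0.0697]
eef_rot: [179.8, -0.1, -85.6]
contact_force: [-4.9, -12.7, 1.3]
gripper_width: 0.0007
gripper_force: 7.8
```

>>> {"name": "play_rows", "arguments": {
  "rows": [
    {"slide":[-0.013,0,0],"delta_rot":[0,0,0.2],"fingers":-1},
    {"slide":[0,0,0],"delta_rot":[0,0,0],"fingers":-1}
  ]
}}

```text
time_s: 24.8
tcp_pos: [0.442, -0.1846, 0.0697]
eef_rot: [179.8, -0.1, -86.5]
contact_force: [-5.6, -12.7, 2.9]
gripper_width: 0.0004
gripper_force: 8.5
```

>>> {"name": "play_rows", "arguments": {
  "rows": [
    {"slide":[-0.013,0,0],"delta_rot":[0,0,0.2],"fingers":-1},
    {"slide":[0,0,0],"delta_rot":[0,0,0],"fingers":-1}
  ]
}}

```text
time_s: 25.05
tcp_pos: [0.4416, -0.1827, 0.0697]
eef_rot: [179.8, -0.1, -87.4]
contact_force: [-5.3, -13.3, 3.3]
gripper_width: 0.0002
gripper_force: 8.6
```

>>> {"name": "play_rows", "arguments": {
  "rows": [
    {"slide":[-0.01,0,0],"delta_rot":[0,0,0.15],"fingers":-1},
    {"slide":[0,0,0],"delta_rot":[0,0,0],"fingers":-1}
  ]
}}

```text
time_s: 25.3
tcp_pos: [0.4414, -0.1813, 0.0697]
eef_rot: [179.8, -0.1, -88.1]
contact_force: [-6.9, -14.9, 3.2]
gripper_width: 0.0004
gripper_force: 8.9
```

>>> {"name": "play_rows", "arguments": {
  "rows": [
    {"slide":[-0.01,0,0],"delta_rot":[0,0,0.1],"fingers":-1},
    {"slide":[0,0,0],"delta_rot":[0,0,0],"fingers":-1}
  ]
}}

```text
time_s: 25.55
tcp_pos: [0.4412, -0.1798, 0.0697]
eef_rot: [179.7, -0.1, -88.5]
contact_force: [-6.6, -15.3, 4.0]
gripper_width: 0.0003
gripper_force: 8.9
```

>>> {"name": "play_rows", "arguments": {
  "rows": [
    {"slide":[-0.006,0,0],"delta_rot":[0,0,0.1],"fingers":-1},
    {"slide":[0,0,0],"delta_rot":[0,0,0],"fingers":-1}
  ]
}}

```text
time_s: 25.8
tcp_pos: [0.4411, -0.1791, 0.0697]
eef_rot: [179.7, -0.1, -89.0]
contact_force: [-6.8, -16.1, 4.3]
gripper_width: 0.0003
gripper_force: 9.5
```

>>> {"name": "play_rows", "arguments": {
  "rows": [
    {"slide":[-0.007,0,0],"delta_rot":[0,0,0.1],"fingers":-1},
    {"slide":[0,0,0],"delta_rot":[0,0,0],"fingers":-1}
  ]
}}

```text
time_s: 26.05
tcp_pos: [0.4409, -0.1782, 0.0697]
eef_rot: [179.7, -0.1, -89.5]
contact_force: [-7.4, -17.2, 4.0]
gripper_width: 0.0
gripper_force: 10.5
```

>>> {"name": "play_rows", "arguments": {
  "rows": [
    {"slide":[-0.007,0,0],"delta_rot":[0,0,0.1],"fingers":-1},
    {"slide":[0,0,0],"delta_rot":[0,0,0],"fingers":-1}
  ]
}}

```text
time_s: 26.3
tcp_pos: [0.4408, -0.1774, 0.0697]
eef_rot: [179.7, -0.1, -89.9]
contact_force: [-6.6, -19.1, 4.2]
gripper_width: 0.0003
gripper_force: 11.3
```

```bash
python3 - <<'E'
from h import *
c=snap('scene','s7')
p=np.array([.5085,-.0815]);t=np.deg2rad(3.5);ex=np.array([np.cos(t),np.sin(t)]);ey=np.array([-np.sin(t),np.cos(t)])
for n in('s6','s7'):
    g=cv2.cvtColor(load(n)['image'],cv2.COLOR_BGR2GRAY)
    for xo,z in((0,.088),(.01,.087)):
        out=[]
        for y in range(24,90,2):
            w=p+ex*xo+ey*y/1000; u,v=proj(c,[*w,z]); out.append(int(cv2.getRectSubPix(g,(1,1),(u,v))[0,0]))
        print(n,xo,out)
E
```

```text
s6 0 [119, 148, 171, 171, 173, 178, 162, 132, 85, 73, 88, 92, 93, 94, 94, 93, 99, 110, 140, 160, 172, 168, 156, 136, 136, 151, 169, 178, 177, 176, 175, 176, 176]
s6 0.01 [118, 149, 175, 174, 173, 177, 167, 148, 90, 68, 89, 93, 94, 94, 93, 92, 107, 132, 164, 181, 186, 186, 177, 155, 143, 146, 167, 177, 177, 176, 176, 175, 175]
s7 0 [62, 96, 131, 136, 128, 100, 108, 131, 158, 171, 171, 173, 173, 159, 128, 81, 85, 92, 92, 93, 93, 93, 92, 93, 112, 140, 162, 174, 176, 176, 176, 175, 174]
s7 0.01 [133, 129, 125, 95, 76, 74, 91, 121, 151, 169, 173, 174, 172, 159, 127, 78, 83, 90, 93, 94, 95, 95, 93, 92, 110, 137, 161, 174, 175, 175, 176, 175, 174]
```

The profile shows the jaw moved to about 51 mm, with the neck gap gone and the cap directly against the body. The lever is stiff at about 20 N, so the cap is seated. I'll let the lever return and lift away.

>>> {"name": "play_rows", "arguments": {
  "rows": [
    {"slide":[0.06,0,0],"delta_rot":[0,0,-1],"fingers":-1},
    {"slide":[0.08,0,0],"delta_rot":[0,0,-1],"fingers":-1},
    {"slide":[0.08,0,0],"delta_rot":[0,0,-0.2],"fingers":-1},
    {"slide":[0.1,0,0],"delta_rot":[0,0,0],"fingers":-1},
    {"slide":[0.05,0,0],"delta_rot":[0,0,0],"fingers":-1},
    {"slide":[0,0,0],"delta_rot":[0,0,0],"fingers":-1}
  ]
}}

```text
time_s: 27.1
tcp_pos: [0.4506, -0.2307, 0.0696]
eef_rot: [180.0, 0.0, -79.9]
contact_force: [-0.7, 0.1, -0.5]
gripper_width: 0.0006
gripper_force: 0.0
```

>>> {"name": "play_rows", "arguments": {
  "rows": [
    {"slide":[0,0,-0.2],"delta_rot":[0,0,0],"fingers":-1},
    {"slide":[0,0,-0.3],"delta_rot":[0,0,0],"fingers":-1},
    {"slide":[0,0,-0.1],"delta_rot":[0,0,0.5],"fingers":-1},
    {"slide":[0,0,0],"delta_rot":[0,0,0.5],"fingers":-1},
    {"slide":[0,0,0],"delta_rot":[0,0,0],"fingers":-1}
  ]
}}

```text
time_s: 27.72
tcp_pos: [0.4505, -0.2301, 0.1599]
eef_rot: [-180.0, 0.0, -84.4]
contact_force: [-0.3, 0.7, 0.6]
gripper_width: 0.0006
gripper_force: 0.0
```

>>> {"name": "play_rows", "arguments": {
  "rows": [
    {"slide":[-0.241,-0.155,0],"delta_rot":[0,0,0],"fingers":-1},
    {"slide":[-0.241,-0.155,0],"delta_rot":[0,0,0],"fingers":-1},
    {"slide":[-0.24,-0.155,0],"delta_rot":[0,0,0.46],"fingers":-1},
    {"slide":[0,0,0],"delta_rot":[0,0,0],"fingers":-1},
    {"slide":[0,0,0.2],"delta_rot":[0,0,0],"fingers":-1},
    {"slide":[0,0,0.08],"delta_rot":[0,0,0],"fingers":-1},
    {"slide":[0,0,0],"delta_rot":[0,0,0],"fingers":-1}
  ]
}}

```text
time_s: 28.6
tcp_pos: [0.5087, -0.1164, 0.117]
eef_rot: [179.9, -0.0, -86.6]
contact_force: [0.2, -0.8, -0.2]
gripper_width: 0.0007
gripper_force: 0.0
```

```bash
python3 - <<'E'
from h import *
s=r.get_state(); print(s['tcp_pos'],s['eef_rot'],s['contact_force'])
for n in('scene0','side0'):
    c=load(n); g=cv2.cvtColor(c['image'],cv2.COLOR_BGR2GRAY); u,v=map(round,proj(c,[.5095,-.1155,.106]))
    ref=int(g[v,u]); m=(g<45).astype(np.uint8); k,l,st,ce=cv2.connectedComponentsWithStats(m)
    print(n,u,v,ref,st[l[v,u]],np.round(onz(c,*ce[l[v,u]],.104)*1000,1))
c=snap('side','d8'); g0=cv2.cvtColor(load('d4')['image'],cv2.COLOR_BGR2GRAY)
E
```

```text
[ 0.50868924 -0.11640211  0.1169652 ] [ 1.79853282e+02 -1.63710021e-02 -8.65544095e+01] [ 0.17909095 -0.7804109  -0.1690582 ]
scene0 223 185 21 [205 164  82  41 837] [516.7 -46.1 104. ]
side0 257 221 42 [251 219  15  15 109] [ 513.  -124.3  104. ]
```

>>> {"name": "play_rows", "arguments": {
  "rows": [
    {"slide":[0,0,0.05],"delta_rot":[0,0,0],"fingers":-1},
    {"slide":[0,0,0.03],"delta_rot":[0,0,0],"fingers":-1},
    {"slide":[0,0,0],"delta_rot":[0,0,0],"fingers":-1}
  ]
}}

```text
time_s: 29.02
tcp_pos: [0.5096, -0.116, 0.1058]
eef_rot: [180.0, -0.0, -86.6]
contact_force: [0.2, -0.1, 0.0]
gripper_width: 0.0001
gripper_force: 0.0
```

>>> {"name": "play_rows", "arguments": {
  "rows": [
    {"slide":[0,0,0.02],"delta_rot":[0,0,0],"fingers":-1},
    {"slide":[0,0,0],"delta_rot":[0,0,0],"fingers":-1}
  ]
}}

```text
time_s: 29.28
tcp_pos: [0.5098, -0.116, 0.1029]
eef_rot: [-180.0, -0.0, -86.5]
contact_force: [-0.7, 0.1, 1.7]
gripper_width: 0.0006
gripper_force: 0.6
```

>>> {"name": "play_rows", "arguments": {
  "rows": [
    {"slide":[0,0,0.02],"delta_rot":[0,0,0],"fingers":-1},
    {"slide":[0,0,0],"delta_rot":[0,0,0],"fingers":-1}
  ]
}}

```text
time_s: 29.52
tcp_pos: [0.5098, -0.1159, 0.0997]
eef_rot: [-180.0, -0.0, -86.5]
contact_force: [0.4, 0.4, 1.9]
gripper_width: 0.0007
gripper_force: 1.1
```

>>> {"name": "play_rows", "arguments": {
  "rows": [
    {"slide":[0,0,0.015],"delta_rot":[0,0,0],"fingers":-1},
    {"slide":[0,0,0],"delta_rot":[0,0,0],"fingers":-1},
    {"slide":[0,0,0],"delta_rot":[0,0,0],"fingers":-1},
    {"slide":[0,0,0],"delta_rot":[0,0,0],"fingers":-1}
  ]
}}

```text
time_s: 30.02
tcp_pos: [0.51, -0.1161, 0.099]
eef_rot: [-179.9, -0.0, -86.5]
contact_force: [-4.6, 1.0, 15.9]
gripper_width: 0.0001
gripper_force: 7.6
```

```bash
cat > prof.py <<'E'
from h import *
import sys
p=np.array([.5085,-.0815]);t=np.deg2rad(3.5);ex=np.array([np.cos(t),np.sin(t)]);ey=np.array([-np.sin(t),np.cos(t)])
c=snap('scene',sys.argv[1]); s=r.get_state(); print(s['time_s'],s['tcp_pos'],s['contact_force'])
for n in('scene0',sys.argv[1]):
    g=cv2.cvtColor(load(n)['image'],cv2.COLOR_BGR2GRAY)
    for xo in(0.01,.02):
        print(n,xo,[int(cv2.getRectSubPix(g,(1,1),proj(c,[*(p+ex*xo+ey*y/1000),.087]))[0,0]) for y in range(-16,90,3)])
E
python3 prof.py s9
```

```text
30.075 [ 0.51003926 -0.11612276  0.09896733] [-3.96260356  0.93645882 15.67484262]
scene0 0.01 [64, 75, 73, 83, 138, 168, 164, 172, 155, 62, 43, 44, 43, 42, 44, 39, 42, 41, 43, 37, 43, 40, 40, 41, 43, 42, 43, 43, 45, 38, 39, 38, 42, 41, 44, 43]
scene0 0.02 [104, 91, 66, 77, 138, 166, 166, 166, 130, 60, 43, 45, 44, 45, 44, 45, 44, 47, 44, 43, 46, 44, 43, 40, 42, 44, 42, 41, 41, 43, 42, 41, 41, 44, 43, 43]
s9 0.01 [33, 34, 34, 34, 32, 36, 47, 41, 38, 38, 38, 36, 31, 26, 25, 23, 26, 25, 20, 14, 51, 98, 111, 89, 85, 94, 94, 95, 93, 96, 137, 173, 177, 176, 175, 176]
s9 0.02 [57, 54, 55, 58, 56, 58, 55, 54, 52, 54, 54, 60, 62, 43, 25, 26, 26, 24, 24, 34, 65, 87, 82, 71, 84, 96, 94, 93, 90, 90, 134, 169, 174, 176, 174, 173]
```

>>> {"name": "play_rows", "arguments": {
  "rows": [
    {"slide":[0,0,-0.1],"delta_rot":[0,0,0],"fingers":-1},
    {"slide":[0,0,-0.3],"delta_rot":[0,0,0],"fingers":-1},
    {"slide":[0,0,-0.3],"delta_rot":[0,0,0],"fingers":-1},
    {"slide":[0.3,0.15,0],"delta_rot":[0,0,0],"fingers":-1},
    {"slide":[0.3,0.15,0],"delta_rot":[0,0,0],"fingers":-1},
    {"slide":[0.3,0.15,0],"delta_rot":[0,0,0],"fingers":-1},
    {"slide":[0,0,0],"delta_rot":[0,0,0],"fingers":-1}
  ]
}}

```text
time_s: 30.95
tcp_pos: [0.4487, -0.2569, 0.2027]
eef_rot: [180.0, 0.0, -86.8]
contact_force: [0.1, -0.0, 0.7]
gripper_width: 0.0005
gripper_force: 0.0
```

```bash
python3 prof.py s10
```

```text
31.0 [ 0.44947443 -0.25582327  0.20265596] [0.53185023 0.0799595  0.24951228]
scene0 0.01 [64, 75, 73, 83, 138, 168, 164, 172, 155, 62, 43, 44, 43, 42, 44, 39, 42, 41, 43, 37, 43, 40, 40, 41, 43, 42, 43, 43, 45, 38, 39, 38, 42, 41, 44, 43]
scene0 0.02 [104, 91, 66, 77, 138, 166, 166, 166, 130, 60, 43, 45, 44, 45, 44, 45, 44, 47, 44, 43, 46, 44, 43, 40, 42, 44, 42, 41, 41, 43, 42, 41, 41, 44, 43, 43]
s10 0.01 [68, 79, 76, 90, 146, 175, 173, 181, 163, 66, 46, 49, 49, 46, 44, 34, 25, 30, 38, 38, 65, 99, 112, 90, 85, 93, 95, 96, 93, 96, 137, 174, 177, 176, 176, 175]
s10 0.02 [109, 99, 75, 82, 145, 176, 173, 174, 138, 62, 44, 48, 47, 41, 31, 27, 27, 20, 23, 30, 64, 89, 83, 73, 85, 95, 94, 94, 91, 89, 134, 170, 177, 177, 176, 174]
```

The jaw profile matches the fully-back start. The cap is flush with the body and the dispenser lies in the cradle.

```bash
python3 -c "
from plant import r
print(r.close_job())"
```

```text
the job is handed in; nothing more can be done
None
```

I handed the job in at about 31 s of the 61 s allowed. The dispenser lies in the cradle with its cap fully home, pressed in five throws with the last stopped at about 20 N on the paddle. The release button sent the jaw all the way back.

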